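# Lock the second vial tier onto its carrier

## Robot

A 6-joint arm with a two-finger parallel gripper is mounted at the origin on a cart in front of the work surface, level with it; the furniture and walls round the work are solid. World frame = base frame: x ahead of the robot, y to its left, z up, the work surface at z = 0. Lengths are in m, angles in rad, forces in N, time in s.
With the tool pointing down it reaches from about 0.35 to 0.775 m from the base axis. Payload 7.3 kg.
Tool frame: the origin (TCP) lies midway between the tips of the shut fingers; the grasp point (between the pads) lies grasp_offset behind it (grasp_offset is the distance from the TCP to the grasp point, in m); z points along the fingers, y is the line along which they close (so a half turn about z gives the same grasp; the last joint's range is limited). The gripper opens to 92 mm and grips with 3 to 60 N. Pads are 19 mm wide; open, the fingers measure 130 mm over their backs; the gripper's body (75 mm by 190 mm) begins 47 mm behind the grasp point.
Start: joints at [0.977, 0.342, 1.524, -0, 1.275, -0.146], TCP at [0.227, 0.473, 0.227] pointing down, gripper open.
Joint ranges: [-2.53, 2.53], [-0.77, 2.02], [0.04, 2.7], [-1, 4.14], [0.28, 2.66], [-3.11, 3.11]. Speed limits (rad/s): [2.57, 2.57, 3.14, 3.14, 3.14, 3.14].

## Interface

Orientations are given as [roll, pitch, yaw] about the fixed x, y, z axes, in that order (R = Rz(yaw) Ry(pitch) Rx(roll)).
In Python, from cell import * gives the robot as it stands.
- The arm moves only by the tool step_arm, never from a script. Its argument "plan" is a list of rows, each a list of 5 numbers: the closure, from -1 (fully open) to 1 (shut), then the shift along the tool's x, y, z in m, then the turn about the tool's z in rad. In form: [[hand, x, y, z, twist], ...]. A call has 1 to 20 rows; each row is the pose to reach, as a shift and turn from the pose commanded when the call began, along the tool's axes at that moment; what a row does not reach only later rows make up. A row lasts 1/8 s, in which the tool goes at most 62.5 mm and 10.7 degrees, less where a joint would pass 70% of its speed; a pose out of reach is approached as far as the arm can. A call with a gripper value outside its range is refused whole. The fingers move at their own pace and stop on an object; "grip_force" is the grip in N (left out, the last holds). Time passes only in rows, so rows that repeat a pose let the fingers close. It gives the time, the measured TCP pose, the force, the opening and the grip force at its end, in the units of the state.
- observe(): the state, without advancing time (a new reading comes with each control period).
- read_camera(name): name is "scene" or "top" or "wrist"; returns a dict with "img" (384x512x3 uint8, red, green, blue), "range_z" (384x512 float32, m along the optical axis (not along the pixel's ray), 0 where there is no reading), "fx", "fy", "cx", "cy" (pixels), "R" (3x3) and "t" (3): a world point X has camera coordinates R X + t; the wrist camera has in their place "T_tool_cam" (4x4, takes a point from camera to tool coordinates, whose origin is the TCP and whose axes are the flange's). Camera axes: x right, y down, z forward; pixel columns grow to the right and rows downward; lengths in m; the calibration is good to about 2 mm. A picture is of the moment at which its call begins: read the wrist's pose just before it.
- hand_in(): hands the job in; it is judged then, once.
The state is a dict: "time": time; "qpos": joint angles; "qvel": joint speeds; "joint_efforts": joint torques, N m; "tool_pos": TCP position; "tool_rot": TCP orientation; "contact_force": force on the tool from outside, world axes, zero at the start; "torque": the same for the moment, N m; "opening": finger opening in m; "grip_force": force on a finger pad.
Only numpy, scipy, OpenCV 4.12 (cv2) and the standard library are available. Lean on these libraries where they do the work, as an engineer would, in place of code of your own. Each camera call takes 0.05 s, during which the arm holds its last target. There are 200 camera calls.

## Task

Load the second vial rack onto the carrier: lift the locking bar straight up out of its two U brackets, keeping it level, and set it aside, then press the loose blue rack down onto the studs of the blue rack on the carrier until it is fully home, without dropping it on. Finally lower the bar back into both brackets, over the stack, and leave the other things on the bench where they are.

Things in the scene. Friction and masses are not known exactly. Their poses are not given: they have to be found in the camera images.
- carrier: Transport carrier, fixed: aluminium plate 104 x 196 x 8 mm, in its middle a fixed blue vial rack (lower tier, 58 x 116 mm, deck at z = 48 mm), at each end (y = -78, +78 mm) a grey upright U bracket, 40 mm wide in x, 10 mm thick, up to z = 124 mm, 146 mm free between them. Origin: centre of the underside, on the bench; z up, y along its length through both brackets.
- seat (a point): Centre of the lower tier's deck, 48 mm over the carrier's origin, axes as the carrier; the loose rack is home when its origin is here. Six studs on this deck: 14 mm diameter, 12 mm high, tapered tops, at x = -15, 15, y = -42, 0, 42 mm. Spring balls in the corner studs stop a rack that is only laid on 8 mm too high; pushed past them with 10 to 15 N it snaps down until the blocks meet.
- slot_a (a point): Middle of the floor of the bracket slot at y = +78 mm of the carrier, 102 mm over the carrier's origin. The slot is open at the top and at both ends, 24 mm wide in x, 22 mm deep, its mouth edges rounded with 4 mm radius.
- slot_b (a point): The same in the bracket at y = -78 mm of the carrier.
- rack: Loose blue vial rack (upper tier): block 58 x 116 x 40 mm (x, y, z) plus six studs on top, 52 mm overall, 0.13 to 0.22 kg; its nine vial caps are fixed, 2 mm proud. Six sockets below, 16 mm square, 13 mm deep, match the lower studs; it fits either way round. Origin: centre of the underside; z up, y lengthwise. Starts upright on the bench. Its 58 mm width is the one to grip, on the long sides.
- bar: Steel locking bar 20 x 190 x 12 mm (x, y, z), black ends, 0.2 to 0.37 kg, with an upright red grip in the middle: 14 mm thick in x, 56 mm long, from z = 11 to 49 mm. Origin: centre of the bar's underside; y lengthwise. Starts lying in both bracket slots; there it leaves 2 mm over the studs of a rack that is home. Stands on a flat surface, grip up.
- bar_end_a (a point): Middle of the lower edge of the bar's end at y = +95 mm of the bar.
- bar_end_b (a point): Middle of the lower edge of the bar's end at y = -95 mm of the bar.
- vial_box: Closed white vial box with a blue band on its lid, 100 x 130 x 48 mm, loose; leave it alone. Origin at the centre of its underside.
- sample_bottle: White sample bottle with a blue cap, 47 mm diameter, 106 mm high, loose; leave it alone. Origin at the centre of its underside.
- timer: White timer with a red button, 58 x 64 x 21 mm, loose; leave it alone. Origin at the centre of its underside.
- beaker: Clear plastic beaker, 52 mm diameter, 70 mm high, loose; leave it alone. Origin at the centre of its underside.

How it is judged:
By the outcome, as a careful person would: the job done as asked, in the order asked, and still so for the second after the job is handed in, with the robot touching nothing.
It also fails if it takes over 69 s, if anything falls off the work surface, if the arm or the gripper's body presses on something with over 40 N, if the wrist force passes 120 N, or if a joint passes its speed limit or range.

## Working session

There is one attempt and no reset: what is moved stays moved. The work goes in short steps, Python scripts to look and compute and a tool call to move; the robot and the scene stay as the last step left them, time stands still between calls to the robot, and variables do not carry over. Pictures are saved under pics/ and viewed, at most 10 in all, crops included, and the job is handed in when it is done.

Besides the shell and the picture viewer there is one more tool, called as name([rows], argument=value, ...), one row to a line, values as JSON. step_arm: Moves the arm, as the interface text tells. Its arguments: {"type":"object","properties":{"plan":{"type":"array","items":{"type":"array","items":{"type":"number"}}},"grip_force":{"type":"number"}},"required":["plan"]}

```bash
mkdir -p pics; ls; cat > h.py <<'E'
from cell import *
import numpy as np, cv2
def grab(n):
    s=observe(); c=read_camera(n); c['s']=s; return c
def world(c):
    v,u=np.mgrid[0:384,0:512]; z=c['range_z']
    P=np.stack([(u-c['cx'])/c['fx']*z,(v-c['cy'])/c['fy']*z,z],-1)
    return (P-c['t'])@c['R']   # R^T (p-t)
def ray(c,u,v,h):
    d=np.array([(u-c['cx'])/c['fx'],(v-c['cy'])/c['fy'],1])@c['R']; o=-c['t']@c['R']
    return o+d*(h-o[2])/d[2]
E
python3 - <<'E'
from h import *
s=observe(); print({k:np.round(v,3) for k,v in s.items()})
t=grab('top'); c=grab('scene')
np.savez('top.npz',**{k:t[k] for k in('img','range_z','fx','fy','cx','cy','R','t')})
np.savez('scene.npz',**{k:c[k] for k in('img','range_z','fx','fy','cx','cy','R','t')})
print(-t['t']@t['R'],-c['t']@c['R'])
cv2.imwrite('pics/top.png',cv2.resize(t['img'][:,:,::-1],(800,600)));cv2.imwrite('pics/scene.png',cv2.resize(c['img'][:,:,::-1],(800,600)))
E
```

```text
pics
{'time': np.float64(0.0), 'qpos': array([ 0.977,  0.343,  1.525,  0.   ,  1.275, -0.146]), 'qvel': array([ 0.   , -0.001, -0.   ,  0.   , -0.   , -0.001]), 'joint_efforts': array([ 1.0000e-03, -4.3124e+01, -2.4422e+01,  7.2000e-02,  5.6000e-02,
       -0.0000e+00]), 'tool_pos': array([0.227, 0.473, 0.226]), 'tool_rot': array([-3.14 , -0.   ,  2.694]), 'contact_force': array([ 0.279,  0.466, -0.151]), 'torque': array([-0.041,  0.032, -0.001]), 'grip_force': np.float64(0.0), 'opening': np.float64(0.092)}
[ 0.36310523 -0.05055399  1.12662074] [-0.1210289  -1.34582216  0.7113401 ]
```

View pics/top.png

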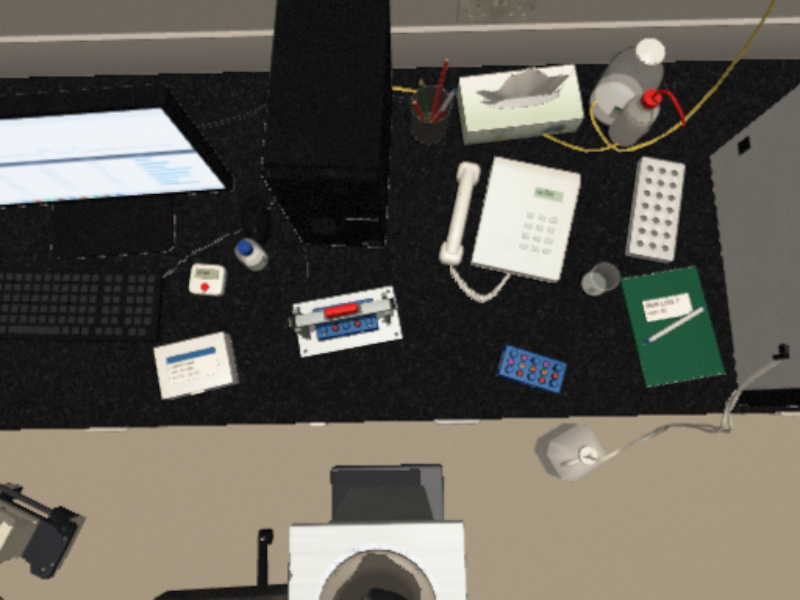

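View pics/scene.png

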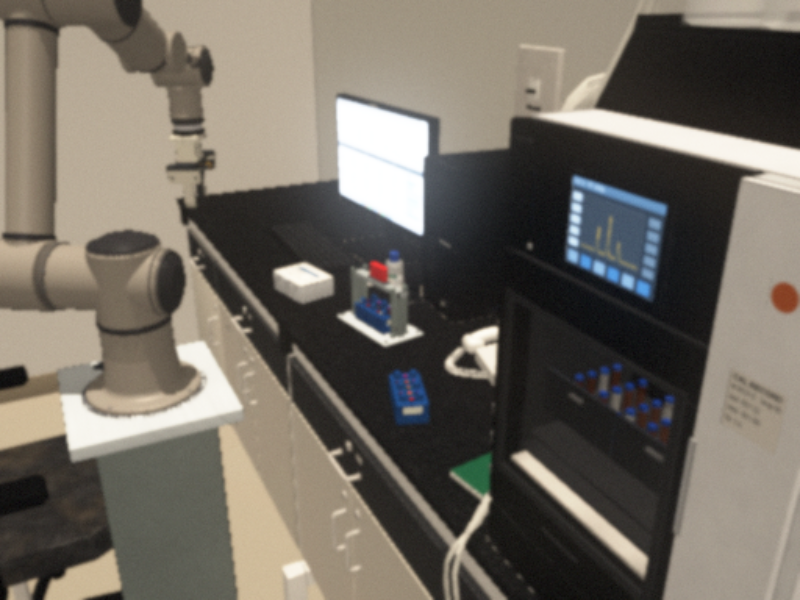

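The top view shows the carrier at about (347,320) with the red grip at (341,310), and the loose rack at (532,369). The box is at (195,365), the timer at (208,280), the bottle at (250,253) and the beaker at (600,280). The dark tower stands behind the carrier. Next I'll measure these from colour masks and depth.

```bash
python3 - <<'E'
from h import *
c=dict(np.load('top.npz')); W=world(c); hsv=cv2.cvtColor(c['img'],cv2.COLOR_RGB2HSV)
def rect(m,name,h=None):
    n,l,st,ce=cv2.connectedComponentsWithStats(m.astype(np.uint8))
    for i in range(1,n):
        if st[i,4]<40: continue
        k=l==i; z=np.median(W[k][:,2]); v,u=np.nonzero(k)
        hh=z if h is None else h
        P=np.array([ray(c,a,b,hh)[:2] for a,b in zip(u,v)])
        r=cv2.minAreaRect((P*1000).astype(np.float32))
        print(name,st[i],'z',np.round(z,3),'rect mm',np.round(r[0],1),np.round(r[1],1),round(r[2],1),'med',np.round(P.mean(0),4))
z=W[...,2]; box=(np.hypot(W[...,0],W[...,1])<0.85)&(W[...,0]>0.2)
H,S,V=cv2.split(hsv)
rect(box&(H>100)&(H<130)&(S>120)&(V>60),'blue')
rect(box&((H<6)|(H>174))&(S>150)&(V>90),'red')
# carrier plate: height 4..14
rect(box&(S<50)&(V>150)&(z<0.03)&(z>0.002),'plate')
rect(box&(z>0.108)&(z<0.13),'h108-130')
rect(box&(z>0.135)&(z<0.16),'grip')
rect(box&(z>0.03)&(z<0.06),'h30-60')
rect(box&(z>0.1),'tall')
E
```

```text
blue [152 154  10   9  69] z 0.105 rect mm [645.5 224.8] [29.  19.7] 44.1 med [0.6453 0.2244]
blue [202 201  40  17 316] z 0.048 rect mm [504.6  47.2] [ 29.7 112.3] 9.3 med [0.5039 0.0474]
blue [317 220  46  32 724] z 0.039 rect mm [ 419.5 -290.7] [120.2  62. ] 71.2 med [ 0.4196 -0.2918]
blue [107 222  30  10  88] z 0.049 rect mm [459.7 333.8] [ 8.5 84.6] 12.8 med [0.4598 0.3335]
red [208 194  21  10 132] z 0.149 rect mm [519.4  47. ] [16.8 54.5] 10.0 med [0.5193 0.0471]
plate [403 147  27  20 200] z 0.023 rect mm [ 639.7 -529.1] [92.3 39.8] 50.2 med [ 0.6467 -0.5277]
plate [302 160  57  19 349] z 0.028 rect mm [ 624.9 -277.8] [168.2  39. ] 76.0 med [ 0.6177 -0.2761]
plate [121 169  23  20 329] z 0.018 rect mm [607.6 319.8] [64.9 57.2] 84.1 med [0.6075 0.3194]
plate [288 170  38  23 143] z 0.013 rect mm [ 584.3 -203.2] [113.3  59.8] 80.6 med [ 0.5789 -0.2013]
plate [188 184  64  17 340] z 0.007 rect mm [560.6  56.4] [ 22.5 192.2] 9.3 med [0.5632 0.0557]
plate [411 188  39  30 516] z 0.012 rect mm [ 515.7 -573.5] [ 76.1 114.5] 8.6 med [ 0.5254 -0.5661]
plate [191 198  66  31 646] z 0.
[... 2246 characters left out ...]
907]
h30-60 [475 246   7  14  72] z 0.047 rect mm [ 363.  -674.5] [16.8 37.2] 82.8 med [ 0.361  -0.6751]
tall [ 167   37   82  115 8298] z 0.358 rect mm [723.   46.2] [174.9 263.7] 86.0 med [0.7208 0.0425]
tall [  28   54  122   73 5280] z 0.327 rect mm [752.6 306.7] [295.6 148.1] 48.4 med [0.7496 0.3147]
tall [151 153  10  10  62] z 0.105 rect mm [646.2 226.5] [24.5 23. ] 64.8 med [0.646  0.2264]
tall [184 187  70  27 631] z 0.115 rect mm [520.6  48.7] [ 42.6 189.3] 9.3 med [0.5204 0.0501]
tall [ 478  187   34   75 1798] z 0.158 rect mm [ 439.8 -663. ] [ 82.9 191.5] 81.9 med [ 0.4351 -0.6723]
tall [   0  309   55   44 1381] z 0.335 rect mm [235.9 415.7] [ 82.6 108.4] 5.4 med [0.2259 0.4272]
```

```bash
cat >> h.py <<'E'
def move(x,y,z,bodyyaw,p=None):
    """shift/twist in tool axes; bodyyaw = yaw (deg) of gripped thing's x axis"""
    s=observe(); from scipy.spatial.transform import Rotation as Ro
    R=Ro.from_euler('xyz',s['tool_rot']).as_matrix()
    d=R.T@(np.array([x,y,z])-s['tool_pos']); tw=(np.degrees(s['tool_rot'][2])-(bodyyaw+90)+90)%180-90
    print('t',round(float(s['time']),2),'pos',np.round(s['tool_pos'],4),'rot',np.round(s['tool_rot'],4),'shift',np.round(d,4),'twist',round(np.radians(tw),4)); return d,tw
def wristworld(c):
    from scipy.spatial.transform import Rotation as Ro
    s=c['s'];T=np.eye(4);T[:3,:3]=Ro.from_euler('xyz',s['tool_rot']).as_matrix();T[:3,3]=s['tool_pos']
    M=np.linalg.inv(T@c['T_tool_cam']); c['R']=M[:3,:3]; c['t']=M[:3,3]; return c
E
python3 - <<'E'
from h import *
import cell
print([ (n,getattr(cell,n)) for n in dir(cell) if 'off' in n.lower()])
c=grab('wrist'); print(np.round(c['T_tool_cam'],4),c['fx'])
move(0.5205,0.0487,0.30,9.3)
E
```

```text
[('grasp_offset', 0.0188)]
[[-1.300e-03 -9.565e-01 -2.917e-01  7.820e-02]
 [ 1.000e+00 -1.400e-03  1.000e-04 -4.000e-04]
 [-5.000e-04 -2.917e-01  9.565e-01 -1.584e-01]
 [ 0.000e+00  0.000e+00  0.000e+00  1.000e+00]] 339.1070350762102
t 0.15 pos [0.2271 0.473  0.2262] rot [-3.1404e+00 -2.0000e-04  2.6938e+00] shift [-0.4482 -0.2555 -0.0736] twist 0.9607
```

step_arm([
  [-1,-0.05,-0.03,-0.06,0.1],
  [-1,-0.448,-0.256,-0.074,0.961],
  [-1,-0.448,-0.256,-0.074,0.961],
  [-1,-0.448,-0.256,-0.074,0.961],
  [-1,-0.448,-0.256,-0.074,0.961],
  [-1,-0.448,-0.256,-0.074,0.961],
  [-1,-0.448,-0.256,-0.074,0.961],
  [-1,-0.448,-0.256,-0.074,0.961],
  [-1,-0.448,-0.256,-0.074,0.961],
  [-1,-0.448,-0.256,-0.074,0.961],
  [-1,-0.448,-0.256,-0.074,0.961],
  [-1,-0.448,-0.256,-0.074,0.961],
  [-1,-0.448,-0.256,-0.074,0.961],
])

```text
time: 1.78
tool_pos: [0.5199, 0.0495, 0.3009]
tool_rot: [3.141, -0.0, 1.734]
contact_force: [-0.2, 0.4, 0.2]
opening: 0.0915
grip_force: 0.0
```

```bash
cat >> h.py <<'E'
def rects(c,W,m,name,amin=200,lo=None,hi=None):
    n,l,st,ce=cv2.connectedComponentsWithStats(m.astype(np.uint8))
    for i in range(1,n):
        if st[i,4]<amin: continue
        k=l==i; z=np.median(W[k][:,2]); v,u=np.nonzero(k)
        P=np.array([ray(c,a,b,z)[:2] for a,b in zip(u,v)])
        r=cv2.minAreaRect((P*1000).astype(np.float32))
        print(name,st[i],'z',np.round(z,4),'rect',np.round(r[0],1),np.round(r[1],1),round(r[2],2))
E
python3 - <<'E'
from h import *
c=wristworld(grab('wrist')); W=world(c); z=W[...,2]; print(observe()['time'],c['s']['tool_pos'],c['s']['tool_rot'])
H,S,V=cv2.split(cv2.cvtColor(c['img'],cv2.COLOR_RGB2HSV))
rects(c,W,((H<6)|(H>174))&(S>130)&(V>70)&(z>.145),'red')
rects(c,W,(z>.104)&(z<.119),'bar')
rects(c,W,(z>.1195)&(z<.128),'brk')
rects(c,W,(z>.043)&(z<.053),'deck')
rects(c,W,(z>.004)&(z<.012)&(S<60)&(V>140),'plate')
cv2.imwrite('pics/w1.png',c['img'][:,:,::-1])
E
```

```text
1.825 [0.51987686 0.04946437 0.30093492] [ 3.14127791e+00 -1.24220611e-04  1.73431542e+00]
red [249 146  15  57 802] z 0.151 rect [524.1  48.7] [13.4 54.2] 9.13
bar [406   0  26  18 366] z 0.1063 rect [649.6 220.2] [23.7 14.3] 9.3
bar [ 246   72   21  178 2414] z 0.1145 rect [524.1  47.1] [ 19.9 188.1] 9.3
bar [371 106  58 129 907] z 0.1115 rect [671.9  64.3] [144.3  11.1] 84.62
brk [377 107  59 130 556] z 0.1236 rect [672.2  66.5] [141.    9.5] 83.72
deck [352 103  49 122 409] z 0.0483 rect [671.2  56.9] [159.3   7.4] 84.6
deck [ 231  105   16   93 1022] z 0.0485 rect [504.   46.6] [ 17.6 114.1] 9.36
deck [265 105  15  93 957] z 0.0485 rect [544.1  53.2] [ 16.3 114.1] 9.35
deck [320 307  62  31 773] z 0.0489 rect [ 702.4 -164.1] [ 26.3 104.2] 74.65
plate [ 214   71   82  145 5293] z 0.0086 rect [523.8  49.5] [103.4 193.7] 9.36
plate [281 310  94  29 282] z 0.0078 rect [ 685.3 -210. ] [149.5  52.7] 9.25
```

View pics/w1.png

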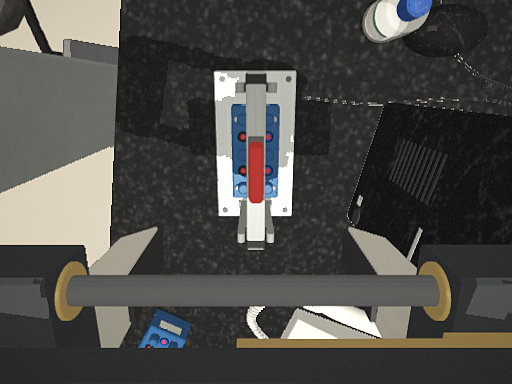

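The wrist view shows the bar running down through (257,160) with the red grip at (256,172), over the carrier plate centred near (256,143). All the views agree: carrier at about (0.524, 0.049), yaw 9.3°, with the heights matching.

```bash
python3 - <<'E'
from h import *
move(0.5239,0.0488,0.118,9.33)
E
```

```text
t 1.82 pos [0.52   0.0493 0.3009] rot [ 3.1412 -0.      1.7341] shift [-0.0011  0.0037  0.183 ] twist 0.0005
```

step_arm([
  [-0.5,-0.001,0.004,0.05,0],
  [-0.5,-0.001,0.004,0.1,0],
  [-0.5,-0.001,0.004,0.14,0],
  [-0.5,-0.001,0.004,0.165,0],
  [-0.5,-0.001,0.004,0.183,0],
  [-0.5,-0.001,0.004,0.183,0],
  [0.2,-0.001,0.004,0.183,0],
  [1,-0.001,0.004,0.183,0],
  [1,-0.001,0.004,0.183,0],
  [1,-0.001,0.004,0.183,0],
  [1,-0.001,0.004,0.183,0],
  [1,-0.001,0.004,0.183,0],
], grip_force=40)

```text
time: 3.32
tool_pos: [0.5243, 0.0482, 0.1177]
tool_rot: [-3.141, -0.0, 1.733]
contact_force: [3.8, 0.2, 0.7]
opening: 0.014
grip_force: 40.4
```

step_arm([
  [1,0,0,-0.008,0],
  [1,0,0,-0.016,0],
  [1,0,0,-0.026,0],
  [1,0,0,-0.04,0],
  [1,0,0,-0.06,0],
  [1,0,0,-0.08,0],
  [1,0,0,-0.1,0],
  [1,0,0,-0.1,0],
  [1,0,0,-0.1,0],
  [1,0,0,-0.1,0],
])

```text
time: 4.58
tool_pos: [0.5239, 0.0482, 0.2168]
tool_rot: [-3.14, -0.0, 1.733]
contact_force: [-0.3, -0.8, -3.4]
opening: 0.0139
grip_force: 40.0
```

```bash
python3 - <<'E'
from h import *
s=observe(); print(s['contact_force'],s['torque'],s['opening'],s['grip_force'])
c=wristworld(grab('wrist')); W=world(c); z=W[...,2]
H,S,V=cv2.split(cv2.cvtColor(c['img'],cv2.COLOR_RGB2HSV))
rects(c,W,((H<6)|(H>174))&(S>130)&(V>70)&(z>.2),'red')
rects(c,W,(z>.2)&(z<.224)&(np.abs(W[...,1]-.05)<.12)&(np.abs(W[...,0]-.52)<.06),'bar')
k=(z>.2)&(z<.224)&(np.abs(W[...,0]-.52)<.05)&(np.abs(W[...,1]-.05)<.12)
A=np.c_[W[k][:,:2],np.ones(k.sum())];print('plane',np.linalg.lstsq(A,W[k][:,2],rcond=None)[0],W[k][:,1].min(),W[k][:,1].max())
rects(c,W,(z>.1195)&(z<.128),'brk',60)
rects(c,W,(z>.043)&(z<.053),'deck',60)
rects(c,W,(z>.052)&(z<.065),'studs',20)
rects(c,W,(z>.004)&(z<.012)&(S<60)&(V>140),'plate')
move(0.41,-0.10,0.217,9.3)
E
```

```text
[-0.28217066 -0.78339457 -3.41995311] [-0.06460445  0.05256086  0.02617386] 0.013902207695319238 39.998098611831665
red [ 235  197   36   78 2514] z 0.2495 rect [521.2  67.7] [14.2 34.2] 8.35
red [236 306  34  28 817] z 0.2502 rect [527.5  29.1] [14.3 14. ] 9.26
bar [ 220   50   67  186 6678] z 0.2137 rect [516.7  96.5] [34.2 89.3] 9.24
bar [236 310  34  29 244] z 0.2134 rect [532.5  -2.3] [19.  18.9] 9.26
plane [ 0.00429511 -0.01558879  0.2134806 ] -0.013731200883753328 0.14197656128883293
brk [224  78   7  15 101] z 0.1239 rect [493.8 123.2] [4.3 9.6] 8.11
brk [274  78   6  15  83] z 0.1241 rect [528.4 128.8] [3.6 9.5] 10.27
brk [ 409  111   85  164 1196] z 0.1238 rect [671.9  67.4] [140.1  12.1] 83.08
deck [400   0  33  24 189] z 0.0482 rect [640.6 206.5] [ 9.5 34.7] 65.57
deck [372 105  63 140 733] z 0.0481 rect [671.9  61.7] [149.5   8.2] 84.88
deck [222 108  12 114 917] z 0.0483 rect [499.7  45.6] [  8.9 114.3] 9.31
deck [272 108  11 114 899] z 0.0483 rect [547.9  53.5] [  8.7 114.2] 9.25
studs [405   0  37  23 246] z 0.0586 rect [642.2 205.8] [10.1 35.2] 69.95
studs [ 376  106   69  139 1020] z 0.0587 rect [672.   64.6] [145.3  12.3] 83.77
studs [226 121   6  11  43] z 0.0586 rect [495.4  87. ] [4.6 9.1] 8.16
studs [274 122   6   9  35] z 0.0583 rect [539.2  94.1] [4.6 7.3] 10.27
studs [230 165   3  11  25] z 0.0597 rect [503.7  46.3] [1.9 9.8] 8.21
studs [273 165   3  11  21] z 0.0591 rect [544.3  52.8] [1.9 9.8] 10.22
studs [272 205   6  12  39] z 0.0584 rect [552.3  11.9] [ 5.  11.7] 10.17
studs [228 206   6  11  34] z 0.0577 rect [509.    3.8] [ 4.8 10.7] 15.89
plate [ 202   66   32  170 3246] z 0.0085 rect [486.8  46.2] [ 29.4 187.6] 9.37
plate [ 272   66   31  170 3240] z 0.0086 rect [560.   58.1] [ 28.9 187.5] 9.35
t 4.62 pos [0.524  0.0482 0.2169] rot [-3.1400e+00 -5.0000e-04  1.7328e+00] shift [-0.1279 -0.1364  0.    ] twist -0.0003
```

step_arm([
  [1,-0.03,-0.034,0,0],
  [1,-0.064,-0.068,0,0],
  [1,-0.1,-0.105,0,0],
  [1,-0.128,-0.136,0,0],
  [1,-0.128,-0.136,0.04,0],
  [1,-0.128,-0.136,0.08,0],
  [1,-0.128,-0.136,0.12,0],
  [1,-0.128,-0.136,0.155,0],
  [1,-0.128,-0.136,0.175,0],
  [1,-0.128,-0.136,0.188,0],
  [1,-0.128,-0.136,0.194,0],
  [1,-0.128,-0.136,0.198,0],
  [1,-0.128,-0.136,0.2,0],
  [1,-0.128,-0.136,0.201,0],
  [1,-0.128,-0.136,0.201,0],
  [1,-0.128,-0.136,0.201,0],
])

```text
time: 6.62
tool_pos: [0.411, -0.1001, 0.0169]
tool_rot: [3.141, 0.0, 1.733]
contact_force: [-0.1, -0.0, -3.9]
opening: 0.0139
grip_force: 40.0
```

step_arm([
  [1,0,0,0.001,0],
  [1,0,0,0.001,0],
  [1,0,0,0.0015,0],
  [1,0,0,0.002,0],
  [1,0,0,0.002,0],
])

```text
time: 7.25
tool_pos: [0.4109, -0.1001, 0.0157]
tool_rot: [3.141, 0.0, 1.733]
contact_force: [-3.1, -0.0, 13.4]
opening: 0.0137
grip_force: 40.0
```

Contact at TCP z ≈ 0.016. Next I release gently, rise, and look at the rack.

step_arm([
  [1,0,0,0.0,0],
  [0.4,0,0,0,0],
  [0,0,0,0,0],
  [-0.4,0,0,0,0],
  [-0.4,0,0,0,0],
  [-0.4,0,0,-0.04,0],
  [-0.4,0,0,-0.1,0],
  [-1,0,0,-0.16,0],
  [-1,0,0,-0.2,0],
  [-1,0,0,-0.2,0],
  [-1,0,0,-0.2,0],
])

```text
time: 8.62
tool_pos: [0.4103, -0.0998, 0.2139]
tool_rot: [-3.14, -0.001, 1.733]
contact_force: [0.5, 0.0, -0.8]
opening: 0.0913
grip_force: 0.0
```

```bash
python3 - <<'E'
from h import *
move(0.419,-0.2906,0.25,-19)
E
```

```text
t 8.62 pos [ 0.4103 -0.0998  0.2139] rot [-3.1405e+00 -8.0000e-04  1.7328e+00] shift [-0.1897 -0.0222 -0.0362] twist 0.4936
```

step_arm([
  [-1,-0.19,-0.022,-0.036,0.494],
  [-1,-0.19,-0.022,-0.036,0.494],
  [-1,-0.19,-0.022,-0.036,0.494],
  [-1,-0.19,-0.022,-0.036,0.494],
  [-1,-0.19,-0.022,-0.036,0.494],
  [-1,-0.19,-0.022,-0.036,0.494],
  [-1,-0.19,-0.022,-0.036,0.494],
  [-1,-0.19,-0.022,-0.036,0.494],
])

```text
time: 9.62
tool_pos: [0.4199, -0.2903, 0.2508]
tool_rot: [3.142, -0.0, 1.24]
contact_force: [0.3, -0.4, 0.3]
opening: 0.0918
grip_force: 0.0
```

```bash
python3 - <<'E'
from h import *
c=wristworld(grab('wrist')); W=world(c); z=W[...,2]
H,S,V=cv2.split(cv2.cvtColor(c['img'],cv2.COLOR_RGB2HSV))
b=(H>98)&(H<130)&(S>100)&(V>40)
rects(c,W,b&(z>.034)&(z<.046),'deck',100)
rects(c,W,(z>.034)&(z<.046),'deckall',100)
rects(c,W,(z>.0465)&(z<.056),'studs',20)
rects(c,W,((H<6)|(H>174))&(S>130)&(V>70)&(z>.046),'red')
t=grab('top'); W=world(t); z=W[...,2]
rects(t,W,(z>.005)&(z<.02)&(np.abs(W[...,0]-.41)<.06)&(np.abs(W[...,1]+.1)<.12),'bar on bench',30)
cv2.imwrite('pics/w2.png',c['img'][:,:,::-1])
move(0.419,-0.2906,0.03,-19)
E
```

```text
deck [ 229  109   54  103 3643] z 0.0405 rect [ 422.9 -293.9] [115.3  57.4] 70.88
deckall [ 437    0   75  163 9919] z 0.0394 rect [ 672.1 -293.5] [166.6  83. ] 76.02
deckall [ 229  109   54  103 4490] z 0.0407 rect [ 423.  -293.9] [115.3  57.6] 70.93
deckall [402 205  36  35 238] z 0.0403 rect [ 577.2 -417.7] [47.5 25.2] 34.1
deckall [416 217  32  30 246] z 0.0399 rect [ 596.1 -446.7] [43.9 21.2] 32.05
studs [182   0  16   9  96] z 0.0486 rect [ 414.1 -126.1] [ 6.8 14.2] 70.99
studs [504  80   8  14  52] z 0.0474 rect [ 692.4 -302.2] [13.7  7. ] 83.49
studs [501 102  11  14  82] z 0.0473 rect [ 688.2 -323.4] [13.3 10.1] 75.27
studs [235 119  13  14 141] z 0.052 rect [ 422.2 -249.7] [13.4 12.5] 70.72
studs [264 119  13  14 138] z 0.0521 rect [ 450.6 -259.2] [12.4 13.3] 26.53
studs [499 124  10  12  64] z 0.0471 rect [ 683.5 -345. ] [11.7  9.2] 73.91
studs [236 158  13  14 130] z 0.0521 rect [ 409.3 -289.2] [13.2 13. ] 26.15
studs [263 158  13  14 129] z 0.052 rect [ 436.8 -298.7] [13.  13.3] 25.96
studs [236 195  13  13 120] z 0.0518 rect [ 395.4 -328.4] [13.6 13.1] 42.88
studs [263 195  12  13 123] z 0.052 rect [ 423.2 -338. ] [14.1 12.3] 72.04
studs [406 209  36  34 206] z 0.0512 rect [ 577.2 -417.4] [47.1 22.4] 33.18
studs [436 218  18  27 150] z 0.0511 rect [ 604.5 -440.6] [33.2 13. ] 60.09
bar on bench [241 233  64  19 337] z 0.0115 rect [408.1 -98.7] [ 20.  189.1] 9.26
t 9.72 pos [ 0.4199 -0.2907  0.2508] rot [3.1414 0.     1.2396] shift [-2.000e-04 -9.000e-04  2.208e-01] twist 0.0004
```

View pics/w2.png

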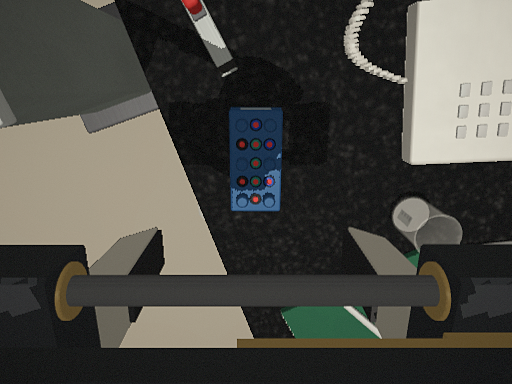

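The rack is centred at about pixel (256,160), upright, with its six studs at z = 0.052. That puts it at (0.423, -0.294), yaw -19.1°. The bar rests flat on the bench at the upper left.

```bash
python3 - <<'E'
from h import *
move(0.4229,-0.2939,0.010,-19.1)
E
```

```text
t 9.72 pos [ 0.4199 -0.2907  0.2508] rot [3.1414 0.     1.2396] shift [-0.0021  0.0039  0.2408] twist 0.0021
```

step_arm([
  [-1,-0.002,0.004,0.05,0.002],
  [-1,-0.002,0.004,0.1,0.002],
  [-1,-0.002,0.004,0.15,0.002],
  [-1,-0.002,0.004,0.19,0.002],
  [-1,-0.002,0.004,0.22,0.002],
  [-1,-0.002,0.004,0.235,0.002],
  [-1,-0.002,0.004,0.241,0.002],
  [-1,-0.002,0.004,0.241,0.002],
  [-0.5,-0.002,0.004,0.241,0.002],
  [0,-0.002,0.004,0.241,0.002],
  [1,-0.002,0.004,0.241,0.002],
  [1,-0.002,0.004,0.241,0.002],
  [1,-0.002,0.004,0.241,0.002],
  [1,-0.002,0.004,0.241,0.002],
], grip_force=50)

```text
time: 11.48
tool_pos: [0.4229, -0.2943, 0.0099]
tool_rot: [3.141, -0.0, 1.237]
contact_force: [-1.3, -0.3, 3.1]
opening: 0.0576
grip_force: 50.0
```

Gripped at 57.6 mm. I lift straight up to TCP z ≈ 0.21.

step_arm([
  [1,0,0,-0.01,0],
  [1,0,0,-0.04,0],
  [1,0,0,-0.08,0],
  [1,0,0,-0.12,0],
  [1,0,0,-0.16,0],
  [1,0,0,-0.2,0],
  [1,0,0,-0.2,0],
  [1,0,0,-0.2,0],
])

```text
time: 12.48
tool_pos: [0.4224, -0.2939, 0.209]
tool_rot: [-3.14, -0.001, 1.237]
contact_force: [-0.3, 0.0, -1.4]
opening: 0.0578
grip_force: 50.0
```

```bash
python3 - <<'E'
from h import *
c=wristworld(grab('wrist')); W=world(c); z=W[...,2]
T=(W-c['s']['tool_pos'])  # tool-relative, world axes
k=(np.abs(W[...,0]-.423)<.1)&(np.abs(W[...,1]+.294)<.1)&(z>.225)
rects(c,W,k&(z>.236)&(z<.2435),'deck',100)
rects(c,W,k&(z>.248)&(z<.256),'studs',60)
kk=k&(z>.236)&(z<.2435); kk[:, :]&=True
A=np.c_[W[kk][:,:2],np.ones(kk.sum())];print('plane',np.linalg.lstsq(A,W[kk][:,2],rcond=None)[0])
cv2.imwrite('pics/w3.png',c['img'][:,:,::-1])
move(0.5238,0.0490,0.21,9.33)
E
```

```text
deck [  145   142   216   133 16845] z 0.2396 rect [ 432.9 -265.8] [56.4 90. ] 70.82
deck [ 189  307  128   32 4029] z 0.2399 rect [ 415.6 -315.5] [16.4 56.5] 70.83
studs [ 193  172   38   38 1103] z 0.2512 rect [ 423.2 -249.2] [13.8 13.3] 25.42
studs [ 275  172   38   38 1090] z 0.2512 rect [ 451.  -258.8] [13.7 13.3] 85.35
studs [147 265  34  10 269] z 0.251 rect [ 393.9 -272.8] [ 3.9 13. ] 70.82
studs [325 265  34  10 267] z 0.2509 rect [ 459.2 -295.6] [ 3.9 12.9] 70.82
studs [172 307  11  17 139] z 0.2552 rect [ 393. -291.] [7.6 3.9] 66.85
studs [322 307  13  17 134] z 0.2551 rect [ 448.4 -310.4] [7.3 4.6] 70.82
plane [-0.00300215 -0.00683573  0.23919517]
t 12.53 pos [ 0.4222 -0.2937  0.2084] rot [-3.1392e+00 -1.1000e-03  1.2368e+00] shift [ 0.3571 -0.0164 -0.0011] twist -0.4968
```

View pics/w3.png

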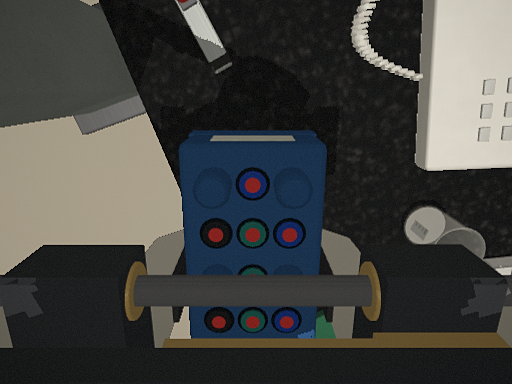

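The held rack is level and square in the fingers; its far stud pair is at pixels (212,190) and (293,190). Its centre sits about 0.9 mm off the tool centre along the closing axis. I carry it over the carrier.

step_arm([
  [1,0.04,-0.002,-0.001,-0.05],
  [1,0.09,-0.004,-0.001,-0.12],
  [1,0.14,-0.006,-0.001,-0.2],
  [1,0.19,-0.009,-0.001,-0.28],
  [1,0.24,-0.012,-0.001,-0.36],
  [1,0.29,-0.014,-0.001,-0.44],
  [1,0.33,-0.016,-0.001,-0.497],
  [1,0.357,-0.017,-0.001,-0.497],
  [1,0.357,-0.017,-0.001,-0.497],
  [1,0.357,-0.017,-0.001,-0.497],
  [1,0.357,-0.017,-0.001,-0.497],
])

```text
time: 13.9
tool_pos: [0.5235, 0.0476, 0.2103]
tool_rot: [-3.141, -0.0, 1.732]
contact_force: [0.4, 0.5, -2.2]
opening: 0.0574
grip_force: 50.0
```

```bash
python3 - <<'E'
from h import *
move(0.5231,0.0490,0.085,9.33)
E
```

```text
t 13.9 pos [0.5235 0.0476 0.2103] rot [-3.1407e+00 -1.0000e-04  1.7325e+00] shift [ 1.500e-03 -1.000e-04  1.253e-01] twist -0.0012
```

step_arm([
  [1,0.0015,0,0.03,-0.001],
  [1,0.0015,0,0.06,-0.001],
  [1,0.0015,0,0.09,-0.001],
  [1,0.0015,0,0.11,-0.001],
  [1,0.0015,0,0.125,-0.001],
  [1,0.0015,0,0.125,-0.001],
  [1,0.0015,0,0.125,-0.001],
])

```text
time: 14.78
tool_pos: [0.5242, 0.0498, 0.0865]
tool_rot: [3.14, 0.0, 1.734]
contact_force: [0.2, -0.3, -1.2]
opening: 0.0582
grip_force: 50.0
```

```bash
python3 - <<'E'
from h import *
c=wristworld(grab('wrist')); W=world(c); z=W[...,2]
k=(np.abs(W[...,0]-.52)<.08)&(np.abs(W[...,1]-.05)<.15)
rects(c,W,k&(z>.110)&(z<.1195),'deck',100)
rects(c,W,k&(z>.1215)&(z<.132),'studs+brk',60)
rects(c,W,k&(z>.004)&(z<.012),'plate')
rects(c,W,k&(z>.095)&(z<.107),'slotfloor',40)
cv2.imwrite('pics/w4.png',c['img'][:,:,::-1])
move(0.5231,0.0490,0.085,9.33)
E
```

```text
deck [  145   140   216   135 16790] z 0.1171 rect [519.8  79.5] [90.  57.2] 9.23
deck [ 189  307  128   32 3948] z 0.1174 rect [528.3  27.1] [56.5 16.5] 9.2
studs+brk [192  74  24  30 656] z 0.1239 rect [495.5 123.4] [7.7 9.5] 9.3
studs+brk [284  74  23  30 658] z 0.1238 rect [526.4 128.5] [7.7 9.5] 9.3
studs+brk [ 274  169   39   41 1192] z 0.1286 rect [532.   94.4] [13.4 14.9] 23.74
studs+brk [ 193  170   39   40 1186] z 0.1286 rect [503.2  89.6] [14.7 13.3] 84.75
studs+brk [323 259  37  16 470] z 0.126 rect [557.3  65.4] [14.1  6.6] 9.23
studs+brk [146 261  37  14 459] z 0.1262 rect [488.7  53.9] [14.1  5.8] 9.23
studs+brk [204 269  24   6  88] z 0.1233 rect [508.7  53.6] [9.3 2.3] 9.23
studs+brk [278 269  24   6  91] z 0.123 rect [538.4  58.3] [9.4 2.3] 9.23
plate [ 172   56  158   94 7438] z 0.0085 rect [512.9 115.1] [103.1  61. ] 9.31
slotfloor [ 219   76   62   26 1596] z 0.1027 rect [511.  125.8] [24.7  9.6] 9.3
slotfloor [186 135 134   6 444] z 0.1024 rect [515.3 106.6] [56.   2.1] 9.28
slotfloor [151 233  34  16 307] z 0.102 rect [484.2  53.7] [15.3  7.5] 5.15
slotfloor [321 234  33  15 313] z 0.1023 rect [561.4  66.2] [14.8  7.1] 12.68
t 14.82 pos [0.5243 0.0498 0.0866] rot [3.1398e+00 3.0000e-04 1.7346e+00] shift [-0.0006 -0.0013  0.0016] twist 0.001
```

View pics/w4.png

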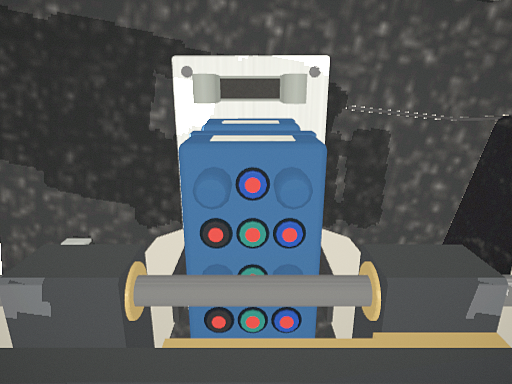

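The view shows the bracket horns at pixels (205,88) and (295,88), square to the rack's far stud pair at (212,190) and (293,190). The rack needs to shift about 1 mm each way in -x and -y. I correct that and lower it onto the studs.

step_arm([
  [1,-0.001,-0.0011,0,0.001],
  [1,-0.001,-0.0011,0.005,0.001],
  [1,-0.001,-0.0011,0.009,0.001],
  [1,-0.001,-0.0011,0.012,0.001],
  [1,-0.001,-0.0011,0.015,0.001],
  [1,-0.001,-0.0011,0.017,0.001],
  [1,-0.001,-0.0011,0.018,0.001],
  [1,-0.001,-0.0011,0.018,0.001],
], grip_force=60)

```text
time: 15.82
tool_pos: [0.5227, 0.0488, 0.0677]
tool_rot: [3.142, -0.0, 1.734]
contact_force: [0.1, -0.5, -0.6]
opening: 0.0577
grip_force: 60.0
```

step_arm([
  [1,0,0,0.001,0],
  [1,0,0,0.002,0],
  [1,0,0,0.003,0],
  [1,0,0,0.004,0],
  [1,0,0,0.004,0],
])

```text
time: 16.45
tool_pos: [0.5234, 0.0488, 0.0648]
tool_rot: [3.14, 0.0, 1.734]
contact_force: [-0.8, -0.5, 6.9]
opening: 0.0577
grip_force: 60.0
```

step_arm([
  [1,0,0,0.001,0],
  [1,0,0,0.002,0],
  [1,0,0,0.003,0],
  [1,0,0,0.004,0],
  [1,0,0,0.005,0],
  [1,0,0,0.006,0],
  [1,0,0,0.006,0],
  [1,0,0,0.006,0],
])

```text
time: 17.45
tool_pos: [0.5229, 0.0488, 0.0579]
tool_rot: [3.141, 0.0, 1.734]
contact_force: [0.6, 0.2, 2.3]
opening: 0.0577
grip_force: 60.0
```

step_arm([
  [1,0,0,0.001,0],
  [1,0,0,0.0015,0],
  [1,0,0,0.002,0],
  [1,0,0,0.002,0],
])

```text
time: 17.95
tool_pos: [0.5229, 0.0488, 0.0579]
tool_rot: [3.14, 0.0, 1.734]
contact_force: [-5.2, 0.3, 21.3]
opening: 0.0575
grip_force: 60.0
```

It is hard against the stop at TCP z = 0.0579 with 21 N, so the rack is home. I back off, release, rise and check.

step_arm([
  [1,0,0,-0.002,0],
  [0.3,0,0,-0.002,0],
  [-0.3,0,0,-0.002,0],
  [-1,0,0,-0.002,0],
  [-1,0,0,-0.002,0],
  [-1,0,0,-0.002,0],
  [-1,0,0,-0.03,0],
  [-1,0,0,-0.08,0],
  [-1,0,0,-0.14,0],
  [-1,0,0,-0.2,0],
  [-1,0,0,-0.24,0],
  [-1,0,0,-0.24,0],
  [-1,0,0,-0.24,0],
])

```text
time: 19.58
tool_pos: [0.5221, 0.0488, 0.2947]
tool_rot: [-3.14, -0.0, 1.734]
contact_force: [0.8, 0.1, -0.2]
opening: 0.092
grip_force: 0.0
```

```bash
python3 - <<'E'
from h import *
c=wristworld(grab('wrist')); W=world(c); z=W[...,2]
k=(np.abs(W[...,0]-.52)<.08)&(np.abs(W[...,1]-.05)<.15)
rects(c,W,k&(z>.080)&(z<.0935),'deck',100)
rects(c,W,k&(z>.0965)&(z<.1014),'studs',40)
rects(c,W,k&(z>.1195)&(z<.128),'brk',40)
rects(c,W,k&(z>.004)&(z<.012),'plate')
kk=k&(z>.080)&(z<.0935);A=np.c_[W[kk][:,:2]-[.5235,.049],np.ones(kk.sum())];print('plane',np.linalg.lstsq(A,W[kk][:,2],rcond=None)[0])
move(0.409,-0.10,0.30,9.3)
E
```

```text
deck [ 226  107   55  104 4614] z 0.0887 rect [523.3  48.8] [ 57.6 114.8] 9.29
deck [237 220  35   6 162] z 0.0866 rect [536.  -23.5] [39.6  6.3] 8.51
studs [233 117  13  14 121] z 0.0999 rect [501.8  87.6] [12.4 13. ] 54.11
studs [262 117  13  14 133] z 0.0999 rect [531.5  92.2] [12.4 13.2] 9.74
studs [233 157  13  13 122] z 0.1 rect [508.3  46.4] [12.8 13.1] 8.9
studs [261 157  13  13 120] z 0.0999 rect [537.7  51.2] [12.8 13.1] 9.69
studs [234 195  12  12 114] z 0.0999 rect [515.1   4.9] [12.1 12.8] 8.9
studs [261 195  13  12 105] z 0.0999 rect [545.    9.7] [13.2 12.8] 9.29
studs [237 225  35   4  67] z 0.0991 rect [536.  -23.8] [38.4  3.2] 7.36
brk [233  81   9  12 108] z 0.1237 rect [495.7 123.3] [7.5 9.9] 8.71
brk [267  81   9  12 106] z 0.1238 rect [526.9 128.4] [7.5 9.9] 9.98
brk [236 234   7  11  74] z 0.1236 rect [520.8 -29.9] [ 6.4 11.7] 8.75
brk [266 234   7  11  73] z 0.1238 rect [552.2 -24.6] [ 6.4 11.7] 9.93
plate [ 212   70   84  147 5254] z 0.0086 rect [523.8  49.5] [103.5 193.7] 9.36
plane [0.00165016 0.00275485 0.08863129]
t 19.62 pos [0.522  0.0488 0.2942] rot [-3.1388e+00 -7.0000e-04  1.7337e+00] shift [-0.1285 -0.1356 -0.0055] twist 0.0006
```

All six studs read z = 0.100 and the rack is level, so it is home. From its four horns the carrier is at (0.5239, 0.0493), yaw 9.35°. Now I fetch the bar.

step_arm([
  [-1,-0.06,-0.063,-0.005,0],
  [-1,-0.128,-0.136,-0.005,0],
  [-1,-0.128,-0.136,-0.005,0],
  [-1,-0.128,-0.136,0.04,0],
  [-1,-0.128,-0.136,0.08,0],
  [-1,-0.128,-0.136,0.08,0],
  [-1,-0.128,-0.136,0.08,0],
])

```text
time: 20.5
tool_pos: [0.4098, -0.0996, 0.2164]
tool_rot: [3.141, 0.0, 1.734]
contact_force: [0.6, 0.4, 0.5]
opening: 0.0919
grip_force: 0.0
```

```bash
python3 - <<'E'
from h import *
c=wristworld(grab('wrist')); W=world(c); z=W[...,2]
k=(np.abs(W[...,0]-.41)<.06)&(np.abs(W[...,1]+.1)<.12)
H,S,V=cv2.split(cv2.cvtColor(c['img'],cv2.COLOR_RGB2HSV))
rects(c,W,k&(z>.006)&(z<.016),'bar',100)
rects(c,W,k&(z>.045)&(z<.054),'grip',60)
move(0.409,-0.10,0.016,9.3)
E
```

```text
bar [ 244   71   20  171 2224] z 0.0125 rect [ 411.7 -100.8] [ 19.9 188.2] 9.36
grip [247 142  14  55 745] z 0.049 rect [ 411.5 -100.2] [13.1 54.7] 9.27
t 20.55 pos [ 0.4101 -0.0997  0.2169] rot [3.1400e+00 9.0000e-04 1.7343e+00] shift [ 1.000e-04 -1.500e-03  2.009e-01] twist 0.0012
```

step_arm([
  [-0.5,-0.001,0.001,0.05,0.001],
  [-0.5,-0.001,0.001,0.1,0.001],
  [-0.5,-0.001,0.001,0.15,0.001],
  [-0.5,-0.001,0.001,0.18,0.001],
  [-0.5,-0.001,0.001,0.195,0.001],
  [-0.5,-0.001,0.001,0.2,0.001],
  [-0.5,-0.001,0.001,0.2,0.001],
  [0.2,-0.001,0.001,0.2,0.001],
  [1,-0.001,0.001,0.2,0.001],
  [1,-0.001,0.001,0.2,0.001],
  [1,-0.001,0.001,0.2,0.001],
  [1,-0.001,0.001,0.2,0.001],
], grip_force=40)

```text
time: 22.05
tool_pos: [0.4104, -0.1004, 0.0157]
tool_rot: [3.141, -0.0, 1.733]
contact_force: [-0.2, 0.3, 0.8]
opening: 0.0232
grip_force: 0.0
```

step_arm([
  [1,0,0,-0.01,0],
  [1,0,0,-0.04,0],
  [1,0,0,-0.08,0],
  [1,0,0,-0.12,0],
  [1,0,0,-0.16,0],
  [1,0,0,-0.2,0],
  [1,0,0,-0.2,0],
  [1,0,0,-0.2,0],
])

```text
time: 23.05
tool_pos: [0.4095, -0.1, 0.2148]
tool_rot: [-3.14, -0.001, 1.733]
contact_force: [-0.8, 0.0, -3.5]
opening: 0.0136
grip_force: 40.0
```

```bash
python3 - <<'E'
from h import *
s=observe();print(s['opening'],s['contact_force'])
move(0.5235,0.0487,0.2165,9.35)
E
```

```text
0.013625108938248698 [-0.79771136  0.0387445  -3.51950901]
t 23.05 pos [ 0.4095 -0.1     0.2148] rot [-3.1401e+00 -1.1000e-03  1.7328e+00] shift [ 0.1284  0.1364 -0.0017] twist -0.0012
```

The fingers were still closing when the lift began, so I check how the bar sits in the grip.

```bash
python3 - <<'E'
from h import *
c=wristworld(grab('wrist')); W=world(c); z=W[...,2]; print(c['s']['tool_pos'])
k=(np.abs(W[...,0]-.41)<.06)&(np.abs(W[...,1]+.1)<.12)
H,S,V=cv2.split(cv2.cvtColor(c['img'],cv2.COLOR_RGB2HSV)); red=((H<6)|(H>174))&(S>130)&(V>70)
rects(c,W,k&red&(z>.15),'red',60)
b=k&(z>.15)&~red&(W[...,1]>-.09)&(W[...,1]<.0)
rects(c,W,b,'bar',60)
cv2.imwrite('pics/w5.png',c['img'][:,:,::-1])
for lo,hi in((-.07,-.05),(-.05,-.035),(-.035,-.02),(-.02,0.)):
    q=k&(z>.15)&~red&(np.abs(W[...,0]-(.4105-(W[...,1]+.1)*.163))<.008)&(W[...,1]>lo)&(W[...,1]<hi); print(lo,np.median(z[q]),q.sum(),W[q][:,1].max() if q.any() else 0)
E
```

```text
[ 0.40953982 -0.0999707   0.21482053]
red [ 236  191   34   84 2519] z 0.2391 rect [407.2 -83.1] [14.2 39. ] 8.4
red [238 306  30  16 403] z 0.2396 rect [ 413.6 -122.4] [13.4  8.2] 9.25
bar [ 231   52   44  169 5845] z 0.203 rect [401.8 -49.4] [20.4 84.4] 9.21
bar [    0   227   512   157 52063] z 0.3051 rect [406.3 -72.9] [130.   42.9] 9.27
-0.07 0.20326200350229687 1513 -0.050000230762168196
-0.05 0.20299310691295758 983 -0.035011602396188994
-0.035 0.20384759194725965 1875 -0.02000178633882411
-0.02 0.2031406234837339 963 -0.006147459862261667
```

View pics/w5.png

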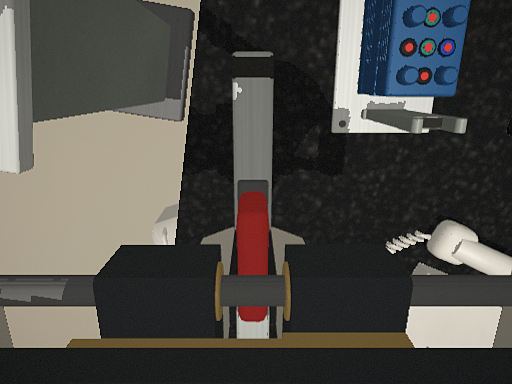

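The bar hangs level (bar end at (253,55), grip at (252,255)), but it is held 8 mm too high on its grip. There is time to spare, so I set it down on the bench and regrip properly.

step_arm([
  [1,0,0,0.05,0],
  [1,0,0,0.1,0],
  [1,0,0,0.15,0],
  [1,0,0,0.175,0],
  [1,0,0,0.185,0],
  [1,0,0,0.189,0],
  [1,0,0,0.191,0],
  [1,0,0,0.192,0],
  [1,0,0,0.192,0],
  [0.5,0,0,0.192,0],
  [0.4,0,0,0.192,0],
  [0.4,0,0,0.192,0],
  [0.4,0,0,0.195,0],
  [0.4,0,0,0.199,0],
  [0.4,0,0,0.199,0],
  [1,0,0,0.199,0],
  [1,0,0,0.199,0],
  [1,0,0,0.199,0],
  [1,0,0,0.199,0],
  [1,0,0,0.199,0],
])

```text
time: 25.6
tool_pos: [0.4105, -0.1004, 0.0167]
tool_rot: [3.141, 0.0, 1.733]
contact_force: [0.4, 0.6, -1.6]
opening: 0.0141
grip_force: 40.0
```

step_arm([
  [1,0,0,0,0],
  [1,0,0,-0.01,0],
  [1,0,0,-0.04,0],
  [1,0,0,-0.08,0],
  [1,0,0,-0.12,0],
  [1,0,0,-0.16,0],
  [1,0,0,-0.2,0],
  [1,0,0,-0.2,0],
  [1,0,0,-0.2,0],
])

```text
time: 26.72
tool_pos: [0.4095, -0.1, 0.2159]
tool_rot: [-3.14, -0.001, 1.733]
contact_force: [0.1, -0.2, -3.6]
opening: 0.014
grip_force: 40.0
```

```bash
python3 - <<'E'
from h import *
c=wristworld(grab('wrist')); W=world(c); z=W[...,2]; s=c['s'];print(s['tool_pos'],s['opening'],s['grip_force'])
H,S,V=cv2.split(cv2.cvtColor(c['img'],cv2.COLOR_RGB2HSV)); red=((H<6)|(H>174))&(S>130)&(V>70)
u,v=np.meshgrid(np.arange(512),np.arange(384))
b=(z>.15)&(z<.23)&~red&(W[...,1]>-.065)&(W[...,1]<.0)&(np.abs(W[...,0]-.405)<.04)&(v<185)
rects(c,W,b,'bar',60)
for lo,hi in((-.07,-.05),(-.05,-.035),(-.035,-.02),(-.02,0.)):
    q=b&(W[...,1]>lo)&(W[...,1]<hi); print(lo,np.median(z[q]),q.sum())
move(0.5235,0.0487,0.2165,9.35)
E
```

```text
[ 0.40952394 -0.09996638  0.21593883] 0.013969971984534672 39.997456669807434
bar [ 230   51   46  129 5290] z 0.2118 rect [399.5 -37.1] [20.4 59.1] 8.67
-0.07 0.2117002322767489 1217
-0.05 0.2116989280918538 1343
-0.035 0.2117520443670492 1435
-0.02 0.21189009675118042 1295
t 26.77 pos [ 0.4094 -0.0999  0.2155] rot [-3.1392e+00 -1.7000e-03  1.7328e+00] shift [ 0.1283  0.1366 -0.0011] twist -0.0012
```

step_arm([
  [1,0.03,0.03,0,0],
  [1,0.065,0.068,0,0],
  [1,0.1,0.105,0,0],
  [1,0.13,0.137,0,-0.001],
  [1,0.13,0.137,0,-0.001],
  [1,0.13,0.137,0,-0.001],
  [1,0.13,0.137,0.03,-0.001],
  [1,0.13,0.137,0.055,-0.001],
  [1,0.13,0.137,0.065,-0.001],
  [1,0.13,0.137,0.065,-0.001],
  [1,0.13,0.137,0.065,-0.001],
])

```text
time: 28.15
tool_pos: [0.5252, 0.0497, 0.1527]
tool_rot: [3.14, 0.0, 1.733]
contact_force: [0.5, -0.4, -2.6]
opening: 0.0137
grip_force: 40.0
```

```bash
python3 - <<'E'
from h import *
c=wristworld(grab('wrist')); W=world(c); z=W[...,2]; s=c['s'];print(s['tool_pos'],s['tool_rot'],s['time'])
k=(np.abs(W[...,0]-.515)<.05)&(W[...,1]>.06)&(W[...,1]<.17)
v=np.arange(384)[:,None]
rects(c,W,k&(z>.138)&(z<.155)&(v<185),'bar',60)
rects(c,W,k&(z>.119)&(z<.128),'brk',40)
rects(c,W,k&(z>.0965)&(z<.1014),'studs',40)
cv2.imwrite('pics/w6.png',c['img'][:,:,::-1])
E
```

```text
[0.52520521 0.04971391 0.15272121] [3.13981725e+00 3.06863571e-04 1.73332818e+00] 28.15
bar [ 230   51   46  134 5620] z 0.1484 rect [515.6 111.2] [20.4 61.8] 9.2
brk [211  78  16  20 303] z 0.1237 rect [495.6 123.3] [8.  9.6] 9.23
brk [274  78  12  20 232] z 0.124 rect [527.4 128.4] [5.9 9.7] 10.3
studs [214 137  19  22 323] z 0.1002 rect [500.9  87.5] [11.3 13.3] 9.22
studs [273 137  10  22 162] z 0.1001 rect [534.6  93. ] [ 5.7 13.3] 10.25
```

View pics/w6.png

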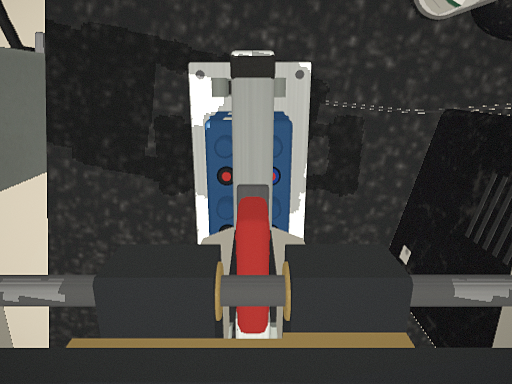

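The bar is level over the stack, with its end at (253,65) between the horns, but about 1.9 mm too far in +x. I correct that and lower it.

step_arm([
  [1,0,-0.0019,0,0],
  [1,0,-0.0019,0.005,0],
  [1,0,-0.0019,0.01,0],
  [1,0,-0.0019,0.014,0],
  [1,0,-0.0019,0.018,0],
  [1,0,-0.0019,0.022,0],
  [1,0,-0.0019,0.026,0],
  [1,0,-0.0019,0.029,0],
  [1,0,-0.0019,0.031,0],
  [1,0,-0.0019,0.031,0],
])

```text
time: 29.45
tool_pos: [0.5228, 0.0497, 0.1206]
tool_rot: [-3.142, -0.0, 1.734]
contact_force: [-0.1, -0.0, -3.9]
opening: 0.0137
grip_force: 40.0
```

step_arm([
  [1,0,0,0.001,0],
  [1,0,0,0.002,0],
  [1,0,0,0.003,0],
  [1,0,0,0.0035,0],
  [1,0,0,0.0035,0],
])

```text
time: 30.08
tool_pos: [0.5229, 0.0497, 0.1187]
tool_rot: [3.14, 0.0, 1.734]
contact_force: [-5.0, -0.2, 9.3]
opening: 0.014
grip_force: 40.0
```

step_arm([
  [1,0,0,-0.0008,0],
  [0.6,0,0,-0.0008,0],
  [0.3,0,0,-0.0008,0],
  [0,0,0,-0.0008,0],
  [-0.4,0,0,-0.0008,0],
  [-0.4,0,0,-0.0008,0],
  [-0.4,0,0,-0.0008,0],
  [-0.4,0,0,-0.03,0],
  [-0.6,0,0,-0.08,0],
  [-1,0,0,-0.14,0],
  [-1,0,0,-0.18,0],
  [-1,0,0,-0.18,0],
  [-1,0,0,-0.18,0],
])

```text
time: 31.7
tool_pos: [0.5223, 0.0497, 0.2963]
tool_rot: [-3.14, -0.0, 1.734]
contact_force: [-0.2, 0.6, -0.2]
opening: 0.092
grip_force: 0.0
```

```bash
python3 - <<'E'
from h import *
c=wristworld(grab('wrist')); W=world(c); z=W[...,2]
k=(np.abs(W[...,0]-.52)<.08)&(np.abs(W[...,1]-.05)<.15)
H,S,V=cv2.split(cv2.cvtColor(c['img'],cv2.COLOR_RGB2HSV)); red=((H<6)|(H>174))&(S>130)&(V>70)
rects(c,W,k&(z>.107)&(z<.119)&~red,'bar',60)
rects(c,W,k&(z>.146)&(z<.156),'grip',60)
rects(c,W,k&(z>.083)&(z<.0935),'deck',60)
b=k&(z>.109)&(z<.119)&~red
for lo,hi in((-.06,-.02),(-.02,.02),(.07,.1),(.1,.15)):
    q=b&(W[...,1]>lo)&(W[...,1]<hi); print(lo,np.median(z[q]),q.sum())
cv2.imwrite('pics/w7.png',c['img'][:,:,::-1])
E
```

```text
bar [ 243   70   22  181 2484] z 0.1144 rect [523.6  48.4] [ 20.1 188.6] 9.11
grip [246 146  16  58 855] z 0.1509 rect [523.7  49.2] [14.  54.4] 8.95
deck [ 226  108   18  103 1341] z 0.0885 rect [503.5  45.6] [ 18.1 114.4] 8.8
deck [ 263  108   18  103 1304] z 0.0886 rect [543.  52.] [ 17.7 114.3] 9.21
-0.06 0.11447150567872091 440
-0.02 0.11440889944786471 523
0.07 0.11444912280965842 477
0.1 0.1144896234407267 955
```

View pics/w7.png

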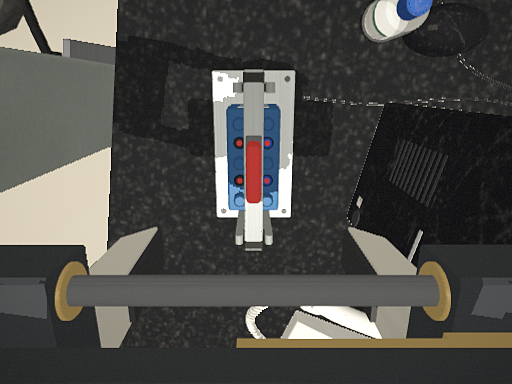

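The bar (column 254, rows 70–250) lies level at top z = 0.1144 in both brackets over the home rack, the same as at the start. The gripper is clear.

```bash
python3 -c "
from cell import *
print(hand_in())"
```

```text
the job is handed in; nothing more can be done
None
```

The loose rack is pressed home on the carrier and the locking bar is back level in both brackets; I handed the job in at about 32 s without touching the other things, and the hand-in returned no verdict.

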